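# Square a crooked 96-well plate in a dispenser's carrier

### The job

The 96-well plate sits crooked in the dispenser's carrier with the hold-down bar caught on top of it. Lift the bar right up so that it stays open, push the plate's long edge home against both rear stops (slowly and gently, but until you feel it bear on them) and then its short edge likewise against the side stop, and lower the bar fully again so that its lip drops in beside the plate. Do not knock the nozzle manifold overhead or disturb the other things.

Things in the scene. Friction and masses are not known exactly. Their poses are not given: they have to be found in the camera images.
- dispenser: Fixed plate dispenser; pose varies. Origin on the bench under the centre of a home plate; x to the far side (rear stops), y left (side stop, housing), z up. In mm in this frame: black base x -160..160, y -120..390, top z 34; dark carrier x -38..78, y -58..78 (and x 44..78 to y -86), flat top z 60, 16 thick; rails on the base to z 44; grey housing x -150..160, y 130..370, to z 240; hinge ears x 55..73, y -80..-50, to z 84.
- rear_stops: Two rigid brass stop blocks on the carrier, 10 x 14 x 12 high (z 60..72 in the dispenser's frame), centred at x 48, y -40 and +40; their near faces at x 42.7 meet the plate's far long edge. They must take no more than about 20 N: creep the last few mm (a push at 50 mm/s hits harder) and stop on feel. Origin and axes are the dispenser's.
- side_stop: One rigid brass stop block, 14 x 10 x 12 high (z 60..72), centred at x 0, y 69 in the dispenser's frame; its face at y 63.9 meets the plate's left short edge; as gently as the rear stops. Origin and axes are the dispenser's.
- manifold: Fixed clear nozzle bar from the housing out over the plate's near long edge. Origin and axes are the dispenser's; mm: bar x -53..-21, y -82..112, z 167..195, black barbs on it to 204; 16 nozzles below (x -43..-31, y -75..75) down to z 155; black mount x -62..-12, y 105..135, z 150..214. A home plate's near edge (x -43) is under it: an upright gripper hits it, so lean 30 to 45 degrees.
- plate: White 96-well plate with blue wells, loose, about 0.1 kg, solid to the touch: 85.5 along its x, 127.8 along its y, 14.4 high. Origin: centre of its underside. Home: origin at x 0, y 0, z 60 in the dispenser's frame, axes parallel. It starts 8 to 22 mm short in x and 9 to 18 mm short in y, turned up to 6 degrees. Pushed at one point only it can wedge askew on one stop.
- hold_bar (a joint): Angle of the steel hold-down bar, rad: 0 fully down (its stop), 1.57 upright, 1.9 fully open (end stop). The hinge runs along the dispenser's y at the bar's far end; the bar swings up and over to the far side. Damped: below 1.5 it sinks shut by its own weight in about 2 s, beyond 1.75 it stays open. Bar 68 long (along x when down), 14 wide, 6 thick, underside at z 75 when down.
- bar_lip (a point): Bottom of the lip under the bar's near end. Bar fully down: lip at x -4..16, y -72..-66.5, reaching down to z 68 in the dispenser's frame, 2.5 mm outside the right short edge of a home plate. If the plate is not home the lip lands on its top and the bar stays 0.1 rad or more up.
- bar_pin (a point): Middle of the red lifting pin, round, 12 diameter, 36 long, sticking out to the right (-y) of the bar's near end, 60 from the hinge line. Bar fully down: pin at x 2, y -72..-108 (this point -93), z 80 in the dispenser's frame; below it only the base (z 34). Held between pads it can turn as the bar swings.
- bar_hinge (a point): Point on the bar's hinge line in the middle of the bar's width: x 62, y -65, z 78 in the dispenser's frame.
- trough: Bystander: grey priming trough, 34 x 110 x 24 high, loose on the two carrier rails (z 44) behind the carrier; origin at the centre of its underside.
- plate_lid: Bystander: clear plate lid lying on the bench, 85 x 127 x 8 high; origin at the centre of its underside.
- spare_plates: Bystander: two stacked spare white plates, 86 x 128 x 29 high; origin at the centre of the underside.
- buffer_jar: Bystander: white jar, 110 diameter, 160 high; origin at the centre of its underside.
- reagent_bottle: Bystander: amber bottle with a blue cap, 44 diameter, 85 high; origin at the centre of its underside.
- driver: Bystander: screwdriver lying on the bench, 150 long along its x; origin on its underside.
Things that resemble listed ones, but are neither listed nor needed, are in the scene too. What is shaped like the plate but orange or red is not meant.

How it is judged:
By the outcome, as a careful person would: the job done as asked, in the order asked, and still so for the second after the job is handed in, with the robot touching nothing.
It also fails if it takes over 72 s, if anything falls off the work surface, if the arm or the gripper's body presses on something with over 40 N, if the wrist force passes 120 N, or if a joint passes its speed limit or range.

### The arm

A 6-joint arm with a two-finger parallel gripper is mounted at the origin on the work surface. World frame = base frame: x ahead of the robot, y to its left, z up, the work surface at z = 0. Lengths are in m, angles in degrees, forces in N, time in s.
With the tool pointing down it reaches from about 0.25 to 0.725 m from the base axis. Payload 9.7 kg.
Tool frame: the origin (TCP) lies midway between the tips of the shut fingers; the grasp point (between the pads) lies 19 mm behind it; z points along the fingers, y is the line along which they close (so a half turn about z gives the same grasp; the last joint's range is limited). The gripper opens to 85 mm and grips with 20 to 120 N. Pads are 22 mm wide; open, the fingers measure 114 mm over their backs; the gripper's body (76 mm by 85 mm) begins 54 mm behind the grasp point. The pads swing forward as they close: fully open they stand 13 mm farther back than shut.
Start: joints at [-75.057, 4.979, 10.078, 95.1, 0, 90], TCP at [0.142, -0.531, 0.231] pointing down, gripper open.
Joint ranges: [-179.16, 179.16], [-48.56, 103.87], [-65.8, 70.77], [-126.05, 130.52], [-82.76, 87.17], [-180, 180]. Speed limits (degrees/s): [127.2, 127.2, 147.25, 180, 180, 180].

### API

Orientations are given as [roll, pitch, yaw] about the fixed x, y, z axes, in that order (R = Rz(yaw) Ry(pitch) Rx(roll)).
In Python, from workcell import bot gives the robot as it stands.
- The arm moves only by the shell command python3 -m crank 'ROWS' [FORCE]. ROWS is JSON, a list of rows, each an object with "gripper": the finger opening in mm, from 0 to 85.4; "travel": the shift along the tool's x, y, z in mm, a list of three; "twist": the turn, a rotation vector about the tool's x, y, z in rad, a list of three. In form: [{"gripper": gripper, "travel": [tx, ty, tz], "twist": [rx, ry, rz]}, ...]. A call has 1 to 12 rows; each row shifts and turns the commanded pose from where the row before left it, along the tool's axes as they then stand; what a row does not reach is not made up. A row lasts 1/8 s, in which the tool goes at most 62.5 mm and 10.7 degrees, less where a joint would pass 70% of its speed; a pose out of reach is approached as far as the arm can. A call is refused whole if a number of a shift passes 62.5 or a number of a turn 0.188, either way. A call with a gripper value outside its range is refused whole. The fingers move at their own pace and stop on an object; FORCE is the grip in N (left out, the last holds). Time passes only in rows, so rows that do not move let the fingers close. It gives the time, the measured TCP pose, the force, the opening and the grip force at its end, in the units of the state.
- bot.get_obs(): the state, without advancing time (a new reading comes with each control period).
- bot.camera(name): name is "scene" or "top"; returns the picture (384x512x3 uint8, red, green, blue); there is no depth.
- bot.calibration(name): a dict with "vfov" (degrees; the focal length in pixels is half the picture's height over the tangent of half this angle, whatever the lens; pixels are square), "cx", "cy" (the principal point, pixels), "k1" (the pictures are not rectified: a ray, as slopes to the right and down, at radius r is drawn at 1 + k1 r^2 times it, then the intrinsics apply), "camera_from_world" (4x4, takes a point from world to camera coordinates). Camera axes: x right, y down, z forward; pixel columns grow to the right and rows downward; lengths in m; the calibration is good to about 2 mm. A picture is of the moment at which its call begins. calibration takes no time and is no camera call.
- bot.job_done(): hands the job in; it is judged then, once.
The state is a dict: "time": time; "q": joint angles; "qd": joint speeds; "joint_efforts": joint torques, N m; "ee_pos": TCP position; "tcp_rot": TCP orientation; "wrist_force": force on the tool from outside, world axes, zero at the start; "torque": the same for the moment, N m; "opening": finger opening in m; "grasp_force": force on a finger pad.
Only numpy, scipy, OpenCV 4.12 (cv2) and the standard library are available. Lean on these libraries where they do the work, as an engineer would, in place of code of your own. Each camera call takes 0.05 s, during which the arm holds its last target. There are 200 camera calls.

## Working session

There is one attempt and no reset: what is moved stays moved. The work goes in short steps, Python scripts to look and compute and a shell command to move; the robot and the scene stay as the last step left them, time stands still between calls to the robot, and variables do not carry over. Pictures are saved under pics/ and viewed, at most 10 in all, crops included, and the job is handed in when it is done.

```bash
mkdir -p pics; ls; cat > h.py <<'E'
import numpy as np, cv2
from workcell import bot
from scipy.spatial.transform import Rotation as R
def cal(n):
    c=bot.calibration(n); f=192/np.tan(np.radians(c['vfov'])/2)
    return c,f,np.array(c['camera_from_world'])
def ray(n,u,v):
    c,f,T=cal(n); d=np.array([(u-c['cx'])/f,(v-c['cy'])/f]); s=d.copy()
    for _ in range(20): s=d/(1+c['k1']*(s@s))
    r=T[:3,:3].T@np.array([s[0],s[1],1]); o=-T[:3,:3].T@T[:3,3]
    return o,r
def onz(n,u,v,z):
    o,r=ray(n,u,v); return o+r*(z-o[2])/r[2]
def proj(n,p):
    c,f,T=cal(n); q=T[:3,:3]@np.array(p)+T[:3,3]; s=q[:2]/q[2]; s=s*(1+c['k1']*(s@s))
    return s*f+[c['cx'],c['cy']]
def snap(n,name,crop=None,k=1):
    im=bot.camera(n)[:,:,::-1].copy(); cv2.imwrite('pics/raw_'+name,im)
    if crop: x0,y0,x1,y1=crop; im=im[y0:y1,x0:x1]
    if k!=1: im=cv2.resize(im,None,fx=k,fy=k,interpolation=cv2.INTER_CUBIC)
    cv2.imwrite('pics/'+name,im); return im
E
python3 - <<'E'
from h import *
snap('top','t0.png',k=1.5);snap('scene','s0.png',k=1.5)
o=bot.get_obs();print(o)
for n in('top','scene'):
    c,f,T=cal(n);print(n,f,c['k1'],-T[:3,:3].T@T[:3,3],T[2,:3])
E
```

```text
pics
{'time': 0.1, 'q': array([-7.50580367e+01,  5.00945889e+00,  1.00380049e+01,  9.50992786e+01,
        1.76387408e-03,  8.99996631e+01]), 'qd': array([-0.09210581, -0.13703767,  0.14654657,  0.07179633, -0.02966705,
       -0.04796461]), 'joint_efforts': array([ 1.49168813e-03, -5.21560729e+01,  4.65654767e+01,  1.58920884e-02,
        2.03366847e-05,  1.33818878e-05]), 'ee_pos': array([ 0.14176718, -0.5312001 ,  0.23063061]), 'tcp_rot': array([-1.79929267e+02, -1.76428862e-03,  1.49422980e+01]), 'wrist_force': array([ 0.00176219,  0.2312433 , -0.49442404]), 'torque': array([0.03380561, 0.06441915, 0.01791557]), 'grasp_force': 0.0, 'opening': 0.08543925889235095}
top 436.12683555198856 -0.09180190644109058 [ 0.23796473 -0.00180816  1.62413251] [ 2.05544289e-01  5.54128678e-04 -9.78647658e-01]
scene 394.4084834089329 -0.08056371337617196 [1.19302686 0.06193818 1.05473326] [-0.54041041 -0.04423136 -0.84023817]
```

View pics/t0.png

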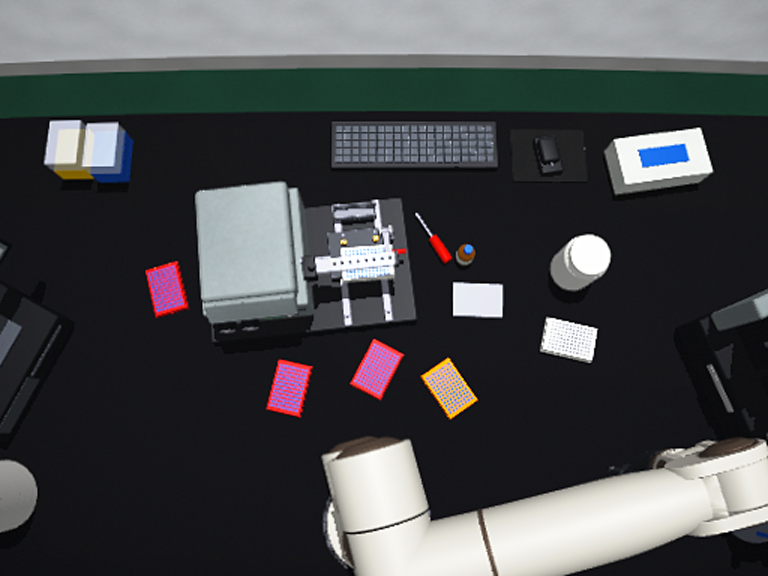

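View pics/s0.png

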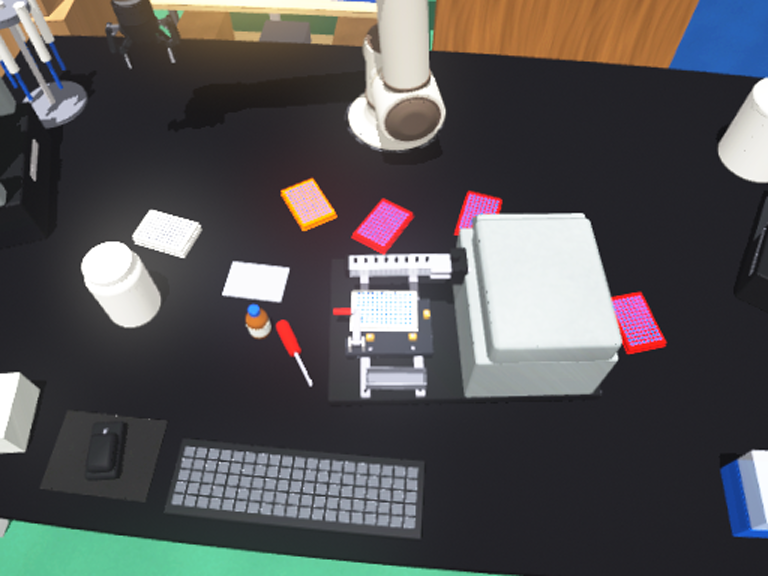

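```bash
python3 - <<'E'
from h import *
a=cv2.imread('pics/raw_t0.png')[125:225,190:290]; b=cv2.imread('pics/raw_s0.png')[155:275,215:315]
cv2.imwrite('pics/z0.png',np.hstack([cv2.resize(a,(400,400),interpolation=2),cv2.resize(b,(400,480),interpolation=2)[:400]]))
for n,f in(('top','raw_t0.png'),('scene','raw_s0.png')):
    im=cv2.imread('pics/'+f); h=cv2.cvtColor(im,cv2.COLOR_BGR2HSV)
    for nm,lo,hi,z in(('brass',(15,110,100),(32,255,255),.071),('red',(0,150,90),(6,255,255),.085)):
        m=cv2.inRange(h,lo,hi)
        if nm=='red': m|=cv2.inRange(h,(174,150,90),(180,255,255))
        k,l,s,c=cv2.connectedComponentsWithStats(m)
        for i in range(1,k):
            if 4<s[i,4]<150: print(n,nm,s[i],c[i].round(1),onz(n,*c[i],z).round(4))
    # base outline corners: darkest? print plate white blob
E
```

```text
top brass [ 36 113  26   6 128] [ 48.5 115.5] [0.86  0.781 0.071]
top brass [249 157   4   4   9] [250.8 158.8] [ 0.6813 -0.0015  0.071 ]
top brass [227 159   4   4   9] [228.6 161. ] [0.673  0.0806 0.071 ]
top brass [307 165   2   3   6] [307.5 166. ] [ 0.6533 -0.2106  0.071 ]
top brass [310 170   2   3   5] [310.6 171.2] [ 0.6336 -0.2215  0.071 ]
top brass [286 251   7   3   8] [289.4 251.9] [ 0.3392 -0.1375  0.071 ]
top brass [292 254   4   4   6] [293.5 255.8] [ 0.3252 -0.1518  0.071 ]
top red [286 156  15  19 133] [293.2 165.3] [ 0.6523 -0.1564  0.085 ]
top red [262 166   9   4  21] [266.6 166.9] [ 0.6464 -0.0592  0.085 ]
top red [189 260   6   2   6] [191.5 260.5] [0.3088 0.2069 0.085 ]
scene brass [27  0  4  7 10] [28.8  2.5] [-0.3534 -1.0966  0.071 ]
scene brass [31  0 12 10 39] [36.6  3.9] [-0.342  -1.0525  0.071 ]
scene brass [120   3   5   1   5] [122.   3.] [-0.3601 -0.6521  0.071 ]
scene brass [290   5   1   6   6] [290.    7.5] [-0.3808  0.0892  0.071 ]
scene brass [317   4   3   4   5] [318.    5.2] [-0.4121  0.2107  0.071 ]
scene brass [328  13   4   5   9] [329.8  15
[... 178 characters left out ...]
ss [328  19   4   2   6] [329.5  19.5] [-0.3103  0.258   0.071 ]
scene brass [78 21  4  3  8] [79.2 22.4] [-0.2088 -0.7975  0.071 ]
scene brass [405  21   3   5   7] [405.9  23.4] [-0.3238  0.5829  0.071 ]
scene brass [324  30   2   4   5] [324.8  31.8] [-0.2218  0.2363  0.071 ]
scene brass [ 0 44  3  7 13] [ 0.7 47.4] [-0.0312 -1.0785  0.071 ]
scene brass [282 207   5   6  17] [283.8 209.8] [0.6261 0.1049 0.071 ]
scene brass [244 223   6   5  17] [246.2 225.2] [0.6852 0.0021 0.071 ]
scene brass [272 223   6   4  16] [274.3 224.7] [0.6766 0.0805 0.071 ]
scene red [302 127  33  30 138] [316.3 137.7] [0.3598 0.1963 0.085 ]
scene red [222 205  12   5  56] [227.3 207.1] [ 0.6395 -0.056   0.085 ]
```

View pics/z0.png

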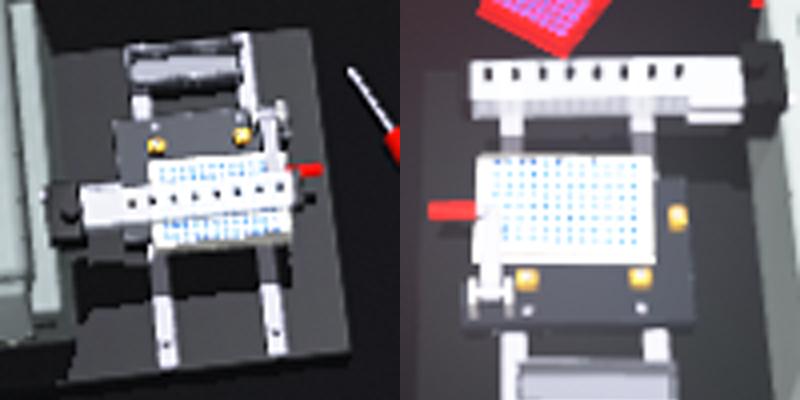

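```bash
cat >> h.py <<'E'
D=R.from_euler('z',6.0,degrees=True); O=np.array([.6313,.0355,0])
w2d=lambda p:D.inv().apply(np.array(p)-O)*1e3
d2w=lambda p:O+D.apply(np.array(p)/1e3)
def RA(a):
    c,s=np.cos(np.radians(a)),np.sin(np.radians(a)); return R.from_matrix(np.array([[0,c,s],[1,0,0],[0,s,-c]]).T)
def RB(a):
    c,s=np.cos(np.radians(a)),np.sin(np.radians(a)); return R.from_matrix(np.array([[c,0,s],[0,-1,0],[s,0,-c]]).T)
def cur():
    o=bot.get_obs(); return o,w2d(o['ee_pos']),D.inv()*R.from_euler('xyz',o['tcp_rot'],degrees=True)
def plan(p,Rt,n,path=False):
    o,p0,R0=cur(); w=(R0.inv()*Rt).as_rotvec()/n
    Rs=[R0*R.from_rotvec(w*k) for k in range(n)]
    t=np.linalg.solve(sum(r.as_matrix() for r in Rs),np.array(p)-p0)
    print('travel',t.round(2),'twist',w.round(4),'x',n)
    if path:
        q=p0
        for i,r in enumerate(Rs):
            q=q+r.apply(t)
            if i%3==2: print(d2w(q).round(3))
def show():
    o,p,r=cur(); print('t %.2f tcp'%o['time'],p.round(1),'z',r.as_matrix()[:,2].round(3),'y',r.as_matrix()[:,1].round(3),'F',D.inv().apply(o['wrist_force']).round(1),'open %.1f grip %.1f'%(o['opening']*1e3,o['grasp_force']),'q',o['q'].round(0))
E
python3 - <<'E'
from h import *
(o1,r1),(o2,r2)=ray('top',266.6,166.9),ray('scene',227.3,207.1)
s=np.linalg.lstsq(np.c_[r1,-r2],o2-o1,rcond=None)[0]
print('pin',w2d(o1+r1*s[0]),w2d(o2+r2*s[1]))
for a in((247,225),): pass
show(); plan((2,-160,150),RA(45),22,True)
E
```

```text
pin [  3.1454477  -95.2240109   92.78827318] [  3.16143035 -91.39803968  92.5444969 ]
t 0.10 tcp [-546.1 -512.4  230.6] z [-0.     0.001 -1.   ] y [ 0.155 -0.988 -0.001] F [ 0.   0.2 -0.5] open 85.4 grip 0.0 q [-75.   5.  10.  95.   0.  90.]
travel [28.58  8.87 14.36] twist [ 0.0251  0.0294 -0.0608] x 22
[ 0.232 -0.528  0.19 ]
[ 0.323 -0.505  0.156]
[ 0.409 -0.462  0.131]
[ 0.488 -0.403  0.117]
[ 0.555 -0.329  0.113]
[ 0.607 -0.245  0.122]
[ 0.642 -0.154  0.141]
```

```bash
python3 - <<'E'
from h import *
plan(w2d((.44,-.17,.27)),RA(0),12,True)
E
```

```text
travel [42.45  1.21 -3.27] twist [-1.000e-04 -1.000e-04 -1.179e-01] x 12
[ 0.261 -0.488  0.24 ]
[ 0.358 -0.406  0.25 ]
[ 0.42  -0.295  0.26 ]
[ 0.44 -0.17  0.27]
```

```bash
r='see below' ; python3 -m crank '[{"gripper":40,"travel":[42,1,-3],"twist":[0,0,-0.118]},{"gripper":40,"travel":[42,1,-3],"twist":[0,0,-0.118]},{"gripper":40,"travel":[42,1,-3],"twist":[0,0,-0.118]},{"gripper":40,"travel":[42,1,-3],"twist":[0,0,-0.118]},{"gripper":40,"travel":[42,1,-3],"twist":[0,0,-0.118]},{"gripper":40,"travel":[42,1,-3],"twist":[0,0,-0.118]},{"gripper":40,"travel":[42,1,-3],"twist":[0,0,-0.118]},{"gripper":40,"travel":[42,1,-3],"twist":[0,0,-0.118]},{"gripper":40,"travel":[42,1,-3],"twist":[0,0,-0.118]},{"gripper":40,"travel":[42,1,-3],"twist":[0,0,-0.118]},{"gripper":40,"travel":[42,1,-3],"twist":[0,0,-0.118]},{"gripper":40,"travel":[42,1,-3],"twist":[0,0,-0.118]}]' 40
python3 - <<'E'
from h import *
show(); plan((3,-160,150),RA(45),10,True)
E
```

```text
time: 1.6
ee_pos: [0.435, -0.1711, 0.2669]
tcp_rot: [-180.0, -0.0, 96.3]
wrist_force: [-0.3, 0.6, -0.2]
opening: 0.04
grasp_force: 0.0
t 1.60 tcp [-216.9 -185.   266.9] z [-0.001  0.    -1.   ] y [ 1.     0.005 -0.001] F [-0.2  0.6 -0.2] open 40.0 grip 0.0 q [-21.  -5.   4.  99.   0.  62.]
travel [-1.81 21.99 12.12] twist [-0.0003  0.0785  0.0005] x 10
[ 0.501 -0.166  0.23 ]
[ 0.566 -0.153  0.194]
[ 0.63  -0.132  0.16 ]
```

```bash
python3 -m crank '[{"gripper":40,"travel":[-2,22,12],"twist":[0,0.078,0]},{"gripper":40,"travel":[-2,22,12],"twist":[0,0.078,0]},{"gripper":40,"travel":[-2,22,12],"twist":[0,0.078,0]},{"gripper":40,"travel":[-2,22,12],"twist":[0,0.078,0]},{"gripper":40,"travel":[-2,22,12],"twist":[0,0.078,0]},{"gripper":40,"travel":[-2,22,12],"twist":[0,0.078,0]},{"gripper":40,"travel":[-2,22,12],"twist":[0,0.078,0]},{"gripper":40,"travel":[-2,22,12],"twist":[0,0.078,0]},{"gripper":40,"travel":[-2,22,12],"twist":[0,0.078,0]},{"gripper":40,"travel":[-2,22,12],"twist":[0,0.078,0]}]'
python3 - <<'E'
from h import *
show(); plan((3,-91,77),RA(45),10,True)
E
```

```text
time: 2.85
ee_pos: [0.6519, -0.1273, 0.1498]
tcp_rot: [-180.0, -44.8, 96.0]
wrist_force: [0.2, 0.1, 0.6]
opening: 0.0398
grasp_force: 0.0
t 2.85 tcp [   3.5 -164.1  149.8] z [-0.001  0.705 -0.709] y [ 1.     0.001 -0.   ] F [0.2 0.1 0.6] open 39.8 grip 0.0 q [-26.  45.  43. 116.  37.  49.]
travel [ 0.03 -0.04 10.32] twist [-0.0001  0.0003  0.    ] x 10
[ 0.649 -0.106  0.128]
[ 0.647 -0.084  0.106]
[ 0.645 -0.062  0.084]
```

```bash
python3 -m crank '[{"gripper":40,"travel":[0,0,15],"twist":[0,0,0]},{"gripper":40,"travel":[0,0,15],"twist":[0,0,0]},{"gripper":40,"travel":[0,0,15],"twist":[0,0,0]},{"gripper":40,"travel":[0,0,15],"twist":[0,0,0]},{"gripper":40,"travel":[0,0,15],"twist":[0,0,0]},{"gripper":40,"travel":[0,0,12],"twist":[0,0,0]},{"gripper":40,"travel":[0,0,10],"twist":[0,0,0]},{"gripper":40,"travel":[0,0,6],"twist":[0,0,0]},{"gripper":40,"travel":[0,0,0],"twist":[0,0,0]}]'
python3 - <<'E'
from h import *
show(); a=snap('top','a1.png',(190,115,290,215),4);b=snap('scene','a2.png',(205,145,305,245),4)
cv2.imwrite('pics/a.png',np.hstack([a,b]))
E
```

```text
time: 3.98
ee_pos: [0.6435, -0.0552, 0.0774]
tcp_rot: [-180.0, -44.7, 96.1]
wrist_force: [0.7, -0.8, -0.4]
opening: 0.04
grasp_force: 0.0
t 3.98 tcp [  2.7 -91.5  77.4] z [-0.001  0.703 -0.711] y [ 1.     0.002 -0.   ] F [ 0.6 -0.9 -0.4] open 40.0 grip 0.0 q [-21.  38.  25. 101.  39.  54.]
```

View pics/a.png

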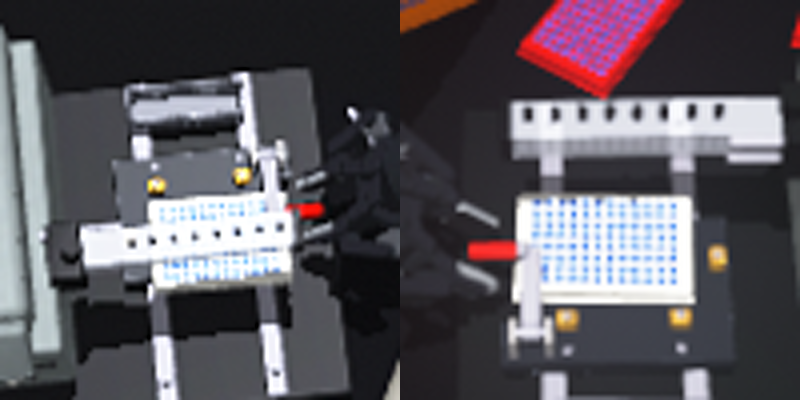

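```bash
python3 -m crank '[{"gripper":0,"travel":[0,0,0],"twist":[0,0,0]},{"gripper":0,"travel":[0,0,0],"twist":[0,0,0]},{"gripper":0,"travel":[0,0,0],"twist":[0,0,0]},{"gripper":0,"travel":[0,0,0],"twist":[0,0,0]}]' 40
python3 - <<'E'
from h import *
show()
th=np.linspace(.15,1.84,21); x=-60*np.cos(th)+2*np.sin(th); z=60*np.sin(th)+2*np.cos(th)
for a,b in zip(np.diff(x),np.diff(z)): print([round(.705*b,1),round(a,1),round(-.71*b,1)],end=' ')
E
```

```text
time: 4.58
ee_pos: [0.6423, -0.056, 0.0776]
tcp_rot: [-179.7, -44.7, 95.9]
wrist_force: [-11.1, -3.4, 4.2]
opening: 0.0097
grasp_force: 39.2
t 4.58 tcp [  1.3 -92.2  77.6] z [-0.003  0.703 -0.711] y [ 1.     0.001 -0.003] F [-11.4  -2.2   4.2] open 9.7 grip 39.2 q [-21.  38.  25. 102.  39.  54.]
[np.float64(3.5), np.float64(1.1), np.float64(-3.5)] [np.float64(3.4), np.float64(1.5), np.float64(-3.4)] [np.float64(3.3), np.float64(1.9), np.float64(-3.3)] [np.float64(3.2), np.float64(2.3), np.float64(-3.2)] [np.float64(3.0), np.float64(2.7), np.float64(-3.0)] [np.float64(2.9), np.float64(3.1), np.float64(-2.9)] [np.float64(2.7), np.float64(3.4), np.float64(-2.7)] [np.float64(2.4), np.float64(3.7), np.float64(-2.5)] [np.float64(2.2), np.float64(4.0), np.float64(-2.2)] [np.float64(2.0), np.float64(4.2), np.float64(-2.0)] [np.float64(1.7), np.float64(4.4), np.float64(-1.7)] [np.float64(1.4), np.float64(4.6), np.float64(-1.5)] [np.float64(1.2), np.float64(4.8), np.float64(-1.2)] [np.float64(0.9), np.float64(4.9), np.float64(-0.9)] [np.float64(0.6), np.float64(5.0), np.float64(-0.6)] [np.float64(0.3), np.float64(5.1), np.float64(-0.3)] [np.float64(-0.0), np.float64(5.1), np.float64(0.0)] [np.float64(-0.3), np.float64(5.1), np.float64(0.3)] [np.float64(-0.6), np.float64(5.0), np.float64(0.6)] [np.float64(-0.9), np.float64(4.9), np.float64(0.9)]
```

```bash
python3 -m crank '[{"gripper":0,"travel":[3.5,-0.5,-3.5],"twist":[0,0,0]},{"gripper":0,"travel":[3.4,1.5,-3.4],"twist":[0,0,0]},{"gripper":0,"travel":[3.3,1.9,-3.3],"twist":[0,0,0]},{"gripper":0,"travel":[3.2,2.3,-3.2],"twist":[0,0,0]},{"gripper":0,"travel":[3,2.7,-3],"twist":[0,0,0]},{"gripper":0,"travel":[2.9,3.1,-2.9],"twist":[0,0,0]},{"gripper":0,"travel":[2.7,3.4,-2.7],"twist":[0,0,0]},{"gripper":0,"travel":[2.4,3.7,-2.5],"twist":[0,0,0]},{"gripper":0,"travel":[2.2,4,-2.2],"twist":[0,0,0]},{"gripper":0,"travel":[2,4.2,-2],"twist":[0,0,0]}]'
python3 -c "from h import *;show()"
```

```text
time: 5.82
ee_pos: [0.6681, -0.0531, 0.1219]
tcp_rot: [-179.8, -44.7, 95.9]
wrist_force: [-20.6, -8.9, 21.7]
opening: 0.0103
grasp_force: 39.6
t 5.83 tcp [ 27.4 -91.9 121.9] z [-0.002  0.704 -0.711] y [ 1.    -0.    -0.003] F [-21.4  -6.7  21.7] open 10.3 grip 39.6 q [-20.  40.  34. 107.  39.  55.]
```

```bash
python3 -m crank '[{"gripper":0,"travel":[2.4,2.4,-2.4],"twist":[0,0,0]},{"gripper":0,"travel":[2.0,3.6,-2.1],"twist":[0,0,0]},{"gripper":0,"travel":[1.4,4.8,-1.4],"twist":[0,0,0]},{"gripper":0,"travel":[0.9,4.9,-0.9],"twist":[0,0,0]},{"gripper":0,"travel":[0.6,5,-0.6],"twist":[0,0,0]},{"gripper":0,"travel":[0.3,5.1,-0.3],"twist":[0,0,0]}]'
python3 -c "from h import *;show()"
```

```text
time: 6.58
ee_pos: [0.6958, -0.0499, 0.1308]
tcp_rot: [179.9, -44.7, 96.1]
wrist_force: [-4.8, -3.9, 7.4]
opening: 0.0101
grasp_force: 41.5
t 6.58 tcp [ 55.2 -91.7 130.8] z [ 0.001  0.703 -0.711] y [1.    0.001 0.002] F [-5.2 -3.4  7.4] open 10.1 grip 41.5 q [-19.  45.  41. 110.  40.  56.]
```

```bash
python3 -m crank '[{"gripper":0,"travel":[0.2,5.1,-0.2],"twist":[0,0,0]},{"gripper":0,"travel":[0,5.1,0],"twist":[0,0,0]},{"gripper":0,"travel":[-0.3,5.1,0.3],"twist":[0,0,0]},{"gripper":0,"travel":[-0.6,5,0.6],"twist":[0,0,0]},{"gripper":0,"travel":[-0.9,4,0.9],"twist":[0,0,0]},{"gripper":0,"travel":[0,0,0],"twist":[0,0,0]}]'
python3 -c "from h import *;show()"
```

```text
time: 7.32
ee_pos: [0.7199, -0.0472, 0.1256]
tcp_rot: [-180.0, -44.7, 96.1]
wrist_force: [-2.6, -1.7, -3.0]
opening: 0.01
grasp_force: 42.0
t 7.33 tcp [ 79.4 -91.5 125.6] z [-0.001  0.703 -0.711] y [ 1.     0.002 -0.001] F [-2.8 -1.5 -3. ] open 10.0 grip 42.0 q [-18.  49.  48. 111.  40.  57.]
```

```bash
python3 -m crank '[{"gripper":0,"travel":[-0.3,2,0.3],"twist":[0,0,0]},{"gripper":0,"travel":[0,0,0],"twist":[0,0,0]},{"gripper":36,"travel":[0,0,0],"twist":[0,0,0]},{"gripper":36,"travel":[0,0,0],"twist":[0,0,0]},{"gripper":36,"travel":[0,0,0],"twist":[0,0,0]},{"gripper":36,"travel":[0,0,-15],"twist":[0,0,0]},{"gripper":36,"travel":[0,0,-25],"twist":[0,0,0]},{"gripper":36,"travel":[0,0,-30],"twist":[0,0,0]},{"gripper":36,"travel":[0,0,-30],"twist":[0,0,0]},{"gripper":36,"travel":[0,0,0],"twist":[0,0,0]}]'
python3 - <<'E'
from h import *
show(); a=snap('top','b1.png',(190,115,290,215),4);b=snap('scene','b2.png',(205,145,305,245),4)
cv2.imwrite('pics/b.png',np.hstack([a,b]))
E
```

```text
time: 8.57
ee_pos: [0.7172, -0.1117, 0.1938]
tcp_rot: [178.9, -44.3, 96.2]
wrist_force: [-0.2, -0.0, 0.7]
opening: 0.036
grasp_force: 0.0
t 8.57 tcp [  70.  -155.4  193.8] z [ 0.016  0.699 -0.715] y [ 1.    -0.01   0.014] F [-0.3 -0.   0.7] open 36.0 grip 0.0 q [-23.  58.  71. 127.  38.  53.]
```

View pics/b.png

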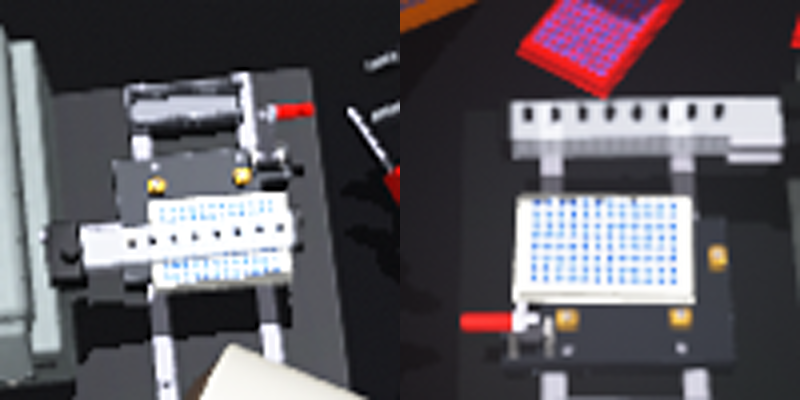

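```bash
python3 - <<'E'
from h import *
P={}
for n,f in(('top','raw_b1.png'),('scene','raw_b2.png')):
    im=cv2.imread('pics/'+f); h=cv2.cvtColor(im,cv2.COLOR_BGR2HSV)
    m=cv2.inRange(h,(0,150,90),(6,255,255))|cv2.inRange(h,(174,150,90),(180,255,255))
    k,l,s,c=cv2.connectedComponentsWithStats(m)
    for i in range(1,k):
        q=onz(n,*c[i],.135); d=w2d(q)
        if 8<s[i,4]<150 and abs(d[0]-80)<40 and abs(d[1]+93)<30: P[n]=ray(n,*c[i]); print(n,c[i],s[i,4])
    if n=='scene':
        m=((im.min(2)>185)).astype(np.uint8); m=cv2.morphologyEx(m,cv2.MORPH_CLOSE,np.ones((7,7)))
        k,l,s,c=cv2.connectedComponentsWithStats(m)
        i=l[208,255]; ys,xs=np.where(l==i); print(s[i])
        pts=np.array([w2d(onz(n,x,y,.0744))[:2] for x,y in zip(xs,ys)],np.float32)
        print(cv2.minAreaRect(pts), np.percentile(pts,[1,99],axis=0))
(o1,r1),(o2,r2)=P['top'],P['scene']
s=np.linalg.lstsq(np.c_[r1,-r2],o2-o1,rcond=None)[0]
print('pin',w2d(o1+r1*s[0]),w2d(o2+r2*s[1]))
RBf=lambda a:RB(a)*R.from_euler('z',180,degrees=True)
plan((-120,-150,230),RA(0),12,True)
E
```

```text
top [263.         142.26470588] 34
scene [226. 225.] 65
[ 233  170   67   59 2028]
((-38.477088928222656, 23.731689453125), (196.28660583496094, 200.38710021972656), 0.5393039584159851) [[-135.52158768  -74.31268051]
 [  53.00407284  117.70392105]]
pin [ 83.22187793 -89.98305625 137.44078665] [ 83.22294552 -91.13171722 137.5137526 ]
travel [  1.59 -15.86  -2.85] twist [ 0.0013 -0.0645 -0.0002] x 12
[ 0.67  -0.117  0.202]
[ 0.623 -0.122  0.212]
[ 0.575 -0.125  0.221]
[ 0.528 -0.126  0.23 ]
```

```bash
python3 -m crank '[{"gripper":75,"travel":[2,-16,-3],"twist":[0,-0.0645,0]},{"gripper":75,"travel":[2,-16,-3],"twist":[0,-0.0645,0]},{"gripper":75,"travel":[2,-16,-3],"twist":[0,-0.0645,0]},{"gripper":75,"travel":[2,-16,-3],"twist":[0,-0.0645,0]},{"gripper":75,"travel":[2,-16,-3],"twist":[0,-0.0645,0]},{"gripper":75,"travel":[2,-16,-3],"twist":[0,-0.0645,0]},{"gripper":75,"travel":[2,-16,-3],"twist":[0,-0.0645,0]},{"gripper":75,"travel":[2,-16,-3],"twist":[0,-0.0645,0]},{"gripper":75,"travel":[2,-16,-3],"twist":[0,-0.0645,0]},{"gripper":75,"travel":[2,-16,-3],"twist":[0,-0.0645,0]},{"gripper":75,"travel":[2,-16,-3],"twist":[0,-0.0645,0]},{"gripper":75,"travel":[2,-16,-3],"twist":[0,-0.0645,0]}]'
python3 - <<'E'
from h import *
show()
for u,v in((233.8,193.8),(278.3,194),(278.5,220.5),(233.8,220)): print(w2d(onz('scene',u,v,.0744)).round(1))
RBf=lambda a:RB(a)*R.from_euler('z',180,degrees=True)
plan((-170,-13,180),RBf(40),12,True)
E
```

```text
time: 10.18
ee_pos: [0.5256, -0.1214, 0.2337]
tcp_rot: [179.1, 0.1, 95.6]
wrist_force: [-0.2, 0.5, -0.4]
opening: 0.075
grasp_force: 0.0
t 10.18 tcp [-121.5 -145.   233.7] z [ 0.015 -0.002 -1.   ] y [ 1.    -0.007  0.015] F [-0.2  0.5 -0.4] open 75.0 grip 0.0 q [-13.   3.   8.  94.   0.  71.]
[-52.1 -74.2  74.4]
[-49.4  56.2  74.4]
[38.5 52.2 74.4]
[ 34.8 -73.5  74.4]
travel [13.28  3.64  0.82] twist [-0.0449 -0.0443 -0.1258] x 12
[ 0.528 -0.081  0.23 ]
[ 0.516 -0.042  0.22 ]
[ 0.493 -0.013  0.203]
[0.464 0.005 0.18 ]
```

```bash
python3 -m crank '[{"gripper":75,"travel":[13.3,3.6,0.8],"twist":[-0.045,-0.044,-0.126]},{"gripper":75,"travel":[13.3,3.6,0.8],"twist":[-0.045,-0.044,-0.126]},{"gripper":75,"travel":[13.3,3.6,0.8],"twist":[-0.045,-0.044,-0.126]},{"gripper":75,"travel":[13.3,3.6,0.8],"twist":[-0.045,-0.044,-0.126]},{"gripper":75,"travel":[13.3,3.6,0.8],"twist":[-0.045,-0.044,-0.126]},{"gripper":75,"travel":[13.3,3.6,0.8],"twist":[-0.045,-0.044,-0.126]},{"gripper":75,"travel":[13.3,3.6,0.8],"twist":[-0.045,-0.044,-0.126]},{"gripper":75,"travel":[13.3,3.6,0.8],"twist":[-0.045,-0.044,-0.126]},{"gripper":75,"travel":[13.3,3.6,0.8],"twist":[-0.045,-0.044,-0.126]},{"gripper":75,"travel":[13.3,3.6,0.8],"twist":[-0.045,-0.044,-0.126]},{"gripper":75,"travel":[13.3,3.6,0.8],"twist":[-0.045,-0.044,-0.126]},{"gripper":75,"travel":[13.3,3.6,0.8],"twist":[-0.045,-0.044,-0.126]}]'
python3 - <<'E'
from h import *
show()
RBf=lambda a:RB(a)*R.from_euler('z',180,degrees=True)
plan((-84,-10,50),RBf(40),10,True)
E
```

```text
time: 11.68
ee_pos: [0.4696, 0.0049, 0.1813]
tcp_rot: [179.6, 39.5, -173.7]
wrist_force: [26.5, -0.9, 20.7]
opening: 0.0749
grasp_force: 0.0
t 11.68 tcp [-164.   -13.5  181.3] z [ 0.635  0.01  -0.772] y [-0.009  1.     0.005] F [26.3 -3.6 20.7] open 74.9 grip 0.0 q [ -3. -49. -44.  55.   7.  -7.]
travel [ 2.23  0.27 15.21] twist [ 0.001  -0.0009  0.0004] x 10
[0.493 0.009 0.142]
[0.517 0.012 0.102]
[0.541 0.016 0.063]
```

```bash
python3 - <<'E'
from h import *
o=bot.get_obs(); print(o['q'].round(2),o['qd'].round(2),o['wrist_force'],o['torque'],o['joint_efforts'].round(1)); snap('scene','c1.png',(130,0,430,260),2)
E
```

```text
[ -3.35 -48.59 -44.22  55.37   6.51  -7.47] [-16.29  -1.24 -21.05 -11.44  31.88 -68.73] [26.48859231 -0.8520306  20.65954286] [ 0.02103836 -1.40520332 -0.1444468 ] [   2.2 -144.6   29.4   -5.2   -0.9    2.1]
```

View pics/c1.png

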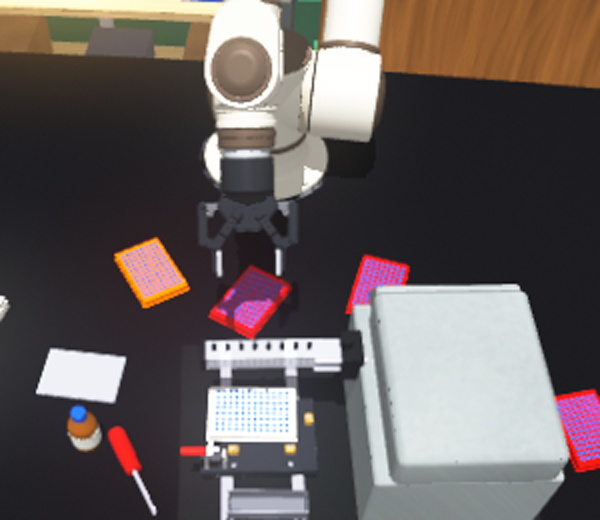

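```bash
python3 -m crank '[{"gripper":75,"travel":[2,0.3,15],"twist":[0.001,-0.001,0]},{"gripper":75,"travel":[2,0.3,15],"twist":[0.001,-0.001,0]},{"gripper":75,"travel":[2,0.3,15],"twist":[0.001,-0.001,0]},{"gripper":75,"travel":[2,0.3,15],"twist":[0.001,-0.001,0]},{"gripper":75,"travel":[2,0.3,15],"twist":[0.001,-0.001,0]},{"gripper":75,"travel":[2,0.3,15],"twist":[0.001,-0.001,0]},{"gripper":75,"travel":[2,0.3,15],"twist":[0.001,-0.001,0]},{"gripper":75,"travel":[2,0.3,15],"twist":[0.001,-0.001,0]},{"gripper":75,"travel":[0,0,0],"twist":[0,0,0]}]'
python3 - <<'E'
from h import *
show()
RBf=lambda a:RB(a)*R.from_euler('z',180,degrees=True)
plan((-80,-10,50),RBf(40),5)
a=snap('top','d1.png',(190,135,290,235),4);b=snap('scene','d2.png',(205,125,305,225),4)
cv2.imwrite('pics/d.png',np.hstack([a,b]))
E
```

```text
time: 12.85
ee_pos: [0.5325, 0.0139, 0.078]
tcp_rot: [179.9, 39.8, -174.2]
wrist_force: [-0.2, 0.3, -0.0]
opening: 0.0751
grasp_force: 0.0
t 12.85 tcp [-100.5  -11.2   78. ] z [ 0.64  -0.    -0.769] y [0.002 1.    0.002] F [-0.1  0.3 -0. ] open 75.1 grip 0.0 q [ -1. -37. -51.  37.   4.  -5.]
travel [0.44 0.24 6.94] twist [-0.     -0.0008 -0.0006] x 5
```

View pics/d.png

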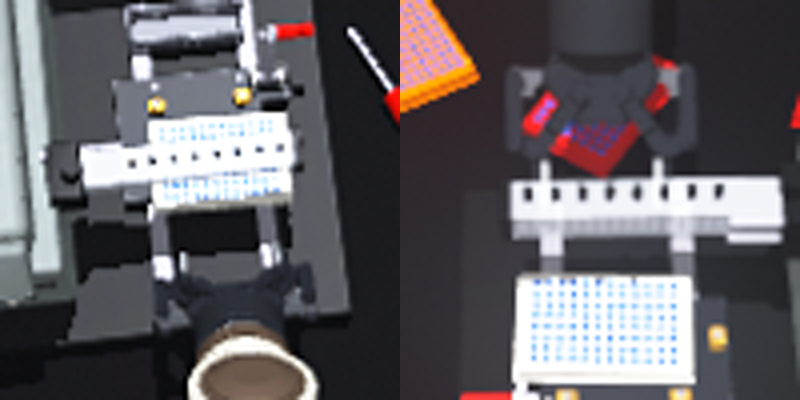

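```bash
python3 -m crank '[{"gripper":75,"travel":[0.4,0.2,7],"twist":[0,-0.001,0]},{"gripper":75,"travel":[0.4,0.2,7],"twist":[0,-0.001,0]},{"gripper":75,"travel":[0.4,0.2,7],"twist":[0,-0.001,0]},{"gripper":75,"travel":[0.4,0.2,7],"twist":[0,-0.001,0]},{"gripper":75,"travel":[0.4,0.2,7],"twist":[0,0,0]},{"gripper":75,"travel":[-3,0,2.5],"twist":[0,0,0]},{"gripper":75,"travel":[-3,0,2.5],"twist":[0,0,0]},{"gripper":75,"travel":[-3,0,2.5],"twist":[0,0,0]},{"gripper":75,"travel":[0,0,0],"twist":[0,0,0]}]'
python3 -c "from h import *;show()"
```

```text
time: 14.08
ee_pos: [0.5644, 0.0176, 0.0485]
tcp_rot: [179.9, 39.9, -174.2]
wrist_force: [0.9, -0.3, -0.7]
opening: 0.0753
grasp_force: 0.0
t 14.07 tcp [-68.4 -10.8  48.5] z [ 0.641 -0.    -0.767] y [0.002 1.    0.001] F [ 0.8 -0.4 -0.7] open 75.3 grip 0.0 q [ -0. -30. -50.  30.   4.  -5.]
```

```bash
python3 -m crank '[{"gripper":75,"travel":[-1.5,0,1.3],"twist":[0,0,0]},{"gripper":75,"travel":[-1.5,0,1.3],"twist":[0,0,0]},{"gripper":75,"travel":[-1.5,0,1.3],"twist":[0,0,0]},{"gripper":75,"travel":[-1.5,0,1.3],"twist":[0,0,0]},{"gripper":75,"travel":[-1.5,0,1.3],"twist":[0,0,0]},{"gripper":75,"travel":[-1.5,0,1.3],"twist":[0,0,0]},{"gripper":75,"travel":[-1.5,0,1.3],"twist":[0,0,0]}]'
python3 - <<'E'
from h import *
show(); a=snap('top','e1.png',(190,115,290,215),4);b=snap('scene','e2.png',(205,145,305,245),4)
cv2.imwrite('pics/e.png',np.hstack([a,b]))
E
```

```text
time: 14.95
ee_pos: [0.578, 0.0189, 0.0481]
tcp_rot: [179.9, 39.9, -174.2]
wrist_force: [-0.9, -1.1, 0.8]
opening: 0.0748
grasp_force: 0.6
t 14.95 tcp [-54.7 -11.   48.1] z [ 0.641 -0.001 -0.767] y [0.002 1.    0.001] F [-1.  -1.   0.8] open 74.8 grip 0.6 q [ -0. -27. -49.  29.   4.  -4.]
```

View pics/e.png

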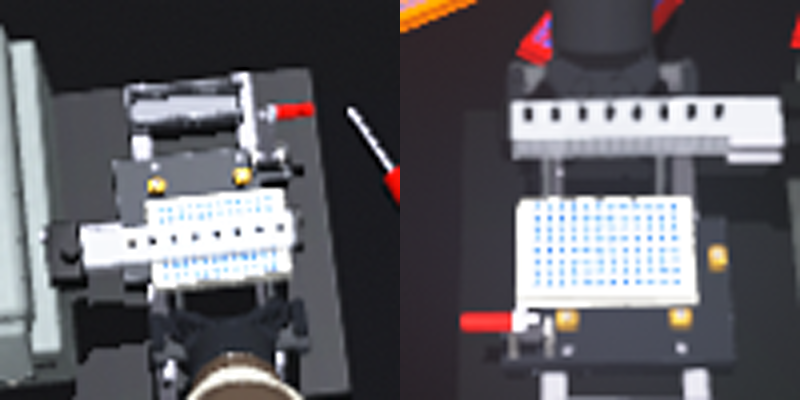

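```bash
python3 -m crank '[{"gripper":75,"travel":[-0.8,0,0.64],"twist":[0,0,0]},{"gripper":75,"travel":[-0.8,0,0.64],"twist":[0,0,0]},{"gripper":75,"travel":[-0.8,0,0.64],"twist":[0,0,0]},{"gripper":75,"travel":[-0.8,0,0.64],"twist":[0,0,0]},{"gripper":75,"travel":[-0.8,0,0.64],"twist":[0,0,0]}]'
python3 -c "from h import *;show()"
```

```text
time: 15.68
ee_pos: [0.583, 0.0195, 0.0481]
tcp_rot: [179.9, 39.9, -174.2]
wrist_force: [-0.4, 0.5, -0.6]
opening: 0.0748
grasp_force: 0.3
t 15.68 tcp [-49.7 -10.9  48.1] z [ 0.641 -0.    -0.768] y [0.002 1.    0.001] F [-0.3  0.5 -0.6] open 74.8 grip 0.3 q [  0. -26. -48.  29.   4.  -4.]
```

```bash
python3 -m crank '[{"gripper":75,"travel":[-0.8,0,0.64],"twist":[0,0,0]},{"gripper":75,"travel":[-0.8,0,0.64],"twist":[0,0,0]}]'
python3 -c "from h import *;show()"
```

```text
time: 15.92
ee_pos: [0.5851, 0.0197, 0.0482]
tcp_rot: [179.9, 39.9, -174.2]
wrist_force: [-0.3, -0.3, -0.4]
opening: 0.075
grasp_force: 0.3
t 15.93 tcp [-47.6 -10.9  48.2] z [ 0.641 -0.    -0.767] y [0.002 1.    0.001] F [-0.3 -0.3 -0.4] open 75.0 grip 0.3 q [  0. -26. -48.  28.   4.  -4.]
```

```bash
for i in 1; do python3 -m crank '[{"gripper":75,"travel":[-0.6,0,0.5],"twist":[0,0,0]},{"gripper":75,"travel":[-0.6,0,0.5],"twist":[0,0,0]},{"gripper":75,"travel":[0,0,0],"twist":[0,0,0]}]'; done
python3 -c "from h import *;show()"
```

```text
time: 16.3
ee_pos: [0.5867, 0.0199, 0.0483]
tcp_rot: [179.9, 39.9, -174.2]
wrist_force: [-0.0, -0.4, -0.0]
opening: 0.0745
grasp_force: 0.1
t 16.30 tcp [-46.  -10.9  48.3] z [ 0.641 -0.    -0.767] y [0.002 1.    0.001] F [-0.1 -0.4 -0. ] open 74.5 grip 0.1 q [  0. -26. -48.  28.   4.  -4.]
```

```bash
python3 -m crank '[{"gripper":75,"travel":[-0.4,0,0.32],"twist":[0,0,0]},{"gripper":75,"travel":[-0.4,0,0.32],"twist":[0,0,0]}]'
python3 -c "from h import *;show()"
```

```text
time: 16.55
ee_pos: [0.5873, 0.0199, 0.0482]
tcp_rot: [179.9, 39.8, -174.2]
wrist_force: [-13.7, -1.8, 7.6]
opening: 0.0752
grasp_force: 6.8
t 16.55 tcp [-45.4 -11.   48.2] z [ 0.641 -0.001 -0.768] y [0.002 1.    0.001] F [-13.8  -0.3   7.6] open 75.2 grip 6.8 q [  0. -26. -48.  28.   4.  -4.]
```

```bash
python3 - <<'E'
from h import *
o=bot.get_obs();print(o['torque'])
b=snap('scene','f2.png',(230,185,300,240),8)
a=snap('scene','f3.png')
im=cv2.imread('pics/raw_f3.png').astype(float)
# far edge of plate: white->dark along columns, subpixel, top edge at z .0744 or bottom front face
g=im.min(2)
for u in range(246,278,3):
    col=g[205:232,u]; print(u,col.astype(int).tolist())
E
```

```text
[-0.21210496  1.51024703  0.16389543]
246 [248, 254, 246, 248, 252, 245, 253, 248, 245, 253, 247, 249, 252, 228, 251, 255, 254, 206, 220, 214, 120, 75, 82, 78, 77, 77, 124]
249 [244, 246, 199, 248, 250, 234, 253, 248, 245, 246, 199, 249, 250, 200, 252, 255, 253, 223, 221, 159, 89, 86, 89, 78, 78, 77, 77]
252 [245, 246, 200, 245, 247, 214, 240, 206, 232, 250, 150, 224, 246, 171, 247, 255, 253, 234, 239, 169, 78, 78, 78, 78, 78, 78, 77]
255 [234, 246, 178, 220, 221, 192, 232, 162, 232, 250, 151, 224, 242, 137, 247, 255, 253, 234, 232, 118, 79, 78, 78, 77, 77, 78, 77]
258 [240, 251, 178, 220, 215, 145, 214, 176, 228, 249, 90, 222, 244, 127, 248, 255, 253, 240, 235, 112, 78, 78, 78, 78, 77, 77, 77]
261 [208, 232, 125, 220, 215, 170, 225, 142, 228, 247, 74, 227, 244, 119, 247, 255, 253, 239, 234, 113, 78, 77, 78, 78, 77, 77, 77]
264 [208, 232, 126, 221, 215, 170, 224, 141, 197, 232, 120, 234, 245, 133, 247, 255, 253, 239, 234, 114, 77, 77, 77, 77, 76, 77, 76]
267 [215, 232, 145, 201, 141, 171, 219, 149, 221, 234, 120, 234, 245, 161, 251, 255, 253, 239, 234, 113, 77, 77, 77, 76, 76, 76, 76]
270 [187, 215, 170, 225, 149, 207, 238, 148, 221, 242, 185, 221, 242, 228, 253, 255, 252, 244, 242, 108, 76, 76, 76, 76, 76, 75, 75]
273 [219, 233, 179, 232, 197, 234, 250, 184, 234, 250, 228, 248, 242, 228, 253, 255, 251, 177, 124, 100, 89, 78, 87, 75, 75, 74, 74]
276 [255, 255, 255, 255, 255, 255, 255, 255, 255, 255, 255, 255, 255, 255, 255, 255, 247, 181, 152, 126, 88, 77, 85, 75, 74, 83, 133]
```

View pics/f2.png

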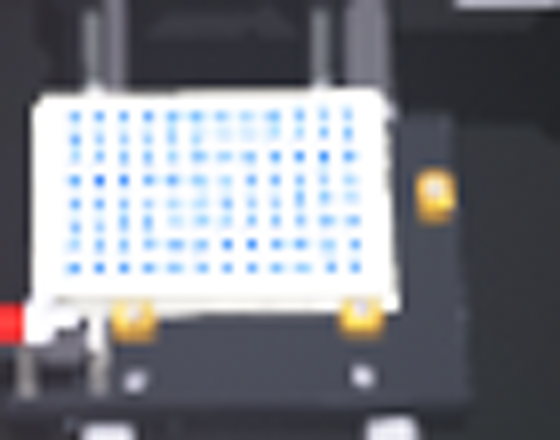

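```bash
python3 -m crank '[{"gripper":75,"travel":[0.8,0,-0.64],"twist":[0,0,0]},{"gripper":75,"travel":[2,0,-1.7],"twist":[0,0,0]},{"gripper":75,"travel":[6,0,-5],"twist":[0,0,0]},{"gripper":75,"travel":[10,0,-8],"twist":[0,0,0]},{"gripper":40,"travel":[5,0,-15],"twist":[0,0,0]},{"gripper":40,"travel":[0,0,-20],"twist":[0,0,0]},{"gripper":20,"travel":[0,0,-20],"twist":[0,0,0]},{"gripper":0,"travel":[0,0,-20],"twist":[0,0,0]}]'
python3 - <<'E'
from h import *
show()
plan((-130,-140,210),RA(0),12,True)
E
```

```text
time: 17.65
ee_pos: [0.5111, 0.012, 0.1028]
tcp_rot: [179.9, 39.9, -174.2]
wrist_force: [0.1, -0.4, -0.1]
opening: 0.0043
grasp_force: 0.0
t 17.65 tcp [-122.   -10.8  102.8] z [ 0.641 -0.    -0.767] y [0.002 1.    0.001] F [ 0.  -0.4 -0.1] open 4.3 grip 0.0 q [ -1. -42. -50.  42.   5.  -5.]
travel [-10.65  -7.6   -6.46] twist [0.0454 0.0454 0.1249] x 12
[ 0.524 -0.012  0.136]
[ 0.531 -0.045  0.165]
[ 0.529 -0.081  0.189]
[ 0.517 -0.117  0.21 ]
```

```bash
python3 - <<'E'
from h import *
plan((-165,-140,200),RA(0),12,True)
E
```

```text
travel [-8.11 -9.87 -6.78] twist [0.0454 0.0454 0.1249] x 12
[ 0.517 -0.019  0.132]
[ 0.515 -0.054  0.158]
[ 0.503 -0.089  0.18 ]
[ 0.482 -0.121  0.2  ]
```

```bash
python3 -m crank '[{"gripper":0,"travel":[-8,-10,-7],"twist":[0.045,0.045,0.125]},{"gripper":0,"travel":[-8,-10,-7],"twist":[0.045,0.045,0.125]},{"gripper":0,"travel":[-8,-10,-7],"twist":[0.045,0.045,0.125]},{"gripper":0,"travel":[-8,-10,-7],"twist":[0.045,0.045,0.125]},{"gripper":0,"travel":[-8,-10,-7],"twist":[0.045,0.045,0.125]},{"gripper":0,"travel":[-8,-10,-7],"twist":[0.045,0.045,0.125]},{"gripper":0,"travel":[-8,-10,-7],"twist":[0.045,0.045,0.125]},{"gripper":0,"travel":[-8,-10,-7],"twist":[0.045,0.045,0.125]},{"gripper":0,"travel":[-8,-10,-7],"twist":[0.045,0.045,0.125]},{"gripper":0,"travel":[-8,-10,-7],"twist":[0.045,0.045,0.125]},{"gripper":0,"travel":[-8,-10,-7],"twist":[0.045,0.045,0.125]},{"gripper":0,"travel":[-8,-10,-7],"twist":[0.045,0.045,0.125]}]'
python3 - <<'E'
from h import *
show()
plan((-5,-155,110),RA(45),10,True)
E
```

```text
time: 19.15
ee_pos: [0.4794, -0.1215, 0.2014]
tcp_rot: [179.7, -0.1, 95.8]
wrist_force: [0.8, 1.1, -0.0]
opening: 0.0003
grasp_force: 0.0
t 19.15 tcp [-167.5 -140.3  201.4] z [ 0.004  0.002 -1.   ] y [ 1.    -0.004  0.004] F [ 0.9  1.  -0. ] open 0.3 grip 0.0 q [-14.  -3.  -2.  91.   0.  70.]
travel [-4.64 16.23  8.32] twist [ 0.0006  0.0784 -0.0002] x 10
[ 0.529 -0.128  0.176]
[ 0.578 -0.129  0.148]
[ 0.627 -0.123  0.119]
```

```bash
python3 -m crank '[{"gripper":0,"travel":[-4.6,16.5,8.3],"twist":[0,0.0785,0]},{"gripper":0,"travel":[-4.6,16.5,8.3],"twist":[0,0.0785,0]},{"gripper":0,"travel":[-4.6,16.5,8.3],"twist":[0,0.0785,0]},{"gripper":0,"travel":[-4.6,16.5,8.3],"twist":[0,0.0785,0]},{"gripper":0,"travel":[-4.6,16.5,8.3],"twist":[0,0.0785,0]},{"gripper":0,"travel":[-4.6,16.5,8.3],"twist":[0,0.0785,0]},{"gripper":0,"travel":[-4.6,16.5,8.3],"twist":[0,0.0785,0]},{"gripper":0,"travel":[-4.6,16.5,8.3],"twist":[0,0.0785,0]},{"gripper":0,"travel":[-4.6,16.5,8.3],"twist":[0,0.0785,0]},{"gripper":0,"travel":[-4.6,16.5,8.3],"twist":[0,0.0785,0]}]'
python3 - <<'E'
from h import *
show()
plan((0,-105,58),RA(45),6,True)
E
```

```text
time: 20.4
ee_pos: [0.6464, -0.118, 0.1105]
tcp_rot: [179.5, -45.1, 96.3]
wrist_force: [-0.2, 0.3, -0.3]
opening: -0.0001
grasp_force: 0.0
t 20.40 tcp [  -1.1 -154.3  110.5] z [ 0.004  0.709 -0.706] y [ 1.    -0.     0.006] F [-0.2  0.3 -0.3] open -0.1 grip 0.0 q [-26.  43.  36. 110.  37.  49.]
travel [-0.4   0.15 11.99] twist [ 0.0007 -0.0004  0.0007] x 6
[ 0.644 -0.093  0.084]
[ 0.642 -0.069  0.058]
```

Then creep +y: dy → travel [0.71dy, 0, 0.71dy].

```bash
python3 -m crank '[{"gripper":0,"travel":[-0.4,0.1,12],"twist":[0,0,0]},{"gripper":0,"travel":[-0.4,0.1,12],"twist":[0,0,0]},{"gripper":0,"travel":[-0.4,0.1,12],"twist":[0,0,0]},{"gripper":0,"travel":[-0.4,0.1,12],"twist":[0,0,0]},{"gripper":0,"travel":[-0.4,0.1,12],"twist":[0,0,0]},{"gripper":0,"travel":[-0.4,0.1,12],"twist":[0,0,0]},{"gripper":0,"travel":[2.1,0,2.1],"twist":[0,0,0]},{"gripper":0,"travel":[2.1,0,2.1],"twist":[0,0,0]},{"gripper":0,"travel":[2.1,0,2.1],"twist":[0,0,0]},{"gripper":0,"travel":[2.1,0,2.1],"twist":[0,0,0]},{"gripper":0,"travel":[2.1,0,2.1],"twist":[0,0,0]},{"gripper":0,"travel":[0,0,0],"twist":[0,0,0]}]'
python3 -c "from h import *;show()"
```

```text
time: 21.9
ee_pos: [0.6401, -0.054, 0.058]
tcp_rot: [179.5, -45.0, 96.4]
wrist_force: [-0.2, -0.6, 1.0]
opening: 0.0003
grasp_force: 0.0
t 21.90 tcp [ -0.6 -89.9  58. ] z [ 0.004  0.707 -0.707] y [1.    0.    0.006] F [-0.3 -0.6  1. ] open 0.3 grip 0.0 q [-21.  38.  22.  99.  39.  54.]
```

```bash
python3 -m crank '[{"gripper":0,"travel":[1,0,1],"twist":[0,0,0]},{"gripper":0,"travel":[1,0,1],"twist":[0,0,0]},{"gripper":0,"travel":[1,0,1],"twist":[0,0,0]},{"gripper":0,"travel":[1,0,1],"twist":[0,0,0]},{"gripper":0,"travel":[1,0,1],"twist":[0,0,0]},{"gripper":0,"travel":[1,0,1],"twist":[0,0,0]},{"gripper":0,"travel":[1,0,1],"twist":[0,0,0]},{"gripper":0,"travel":[1,0,1],"twist":[0,0,0]}]'
python3 -c "from h import *;show()"
```

```text
time: 22.9
ee_pos: [0.639, -0.0429, 0.0579]
tcp_rot: [179.5, -45.0, 96.3]
wrist_force: [0.6, -1.8, 0.1]
opening: -0.0006
grasp_force: 0.5
t 22.90 tcp [ -0.6 -78.8  57.9] z [ 0.004  0.707 -0.707] y [1.    0.    0.006] F [ 0.4 -1.8  0.1] open -0.6 grip 0.5 q [-20.  37.  21.  98.  39.  55.]
```

```bash
python3 -m crank '[{"gripper":0,"travel":[0.6,0,0.6],"twist":[0,0,0]},{"gripper":0,"travel":[0.6,0,0.6],"twist":[0,0,0]},{"gripper":0,"travel":[0.6,0,0.6],"twist":[0,0,0]}]'
python3 - <<'E'
from h import *
show(); a=snap('top','g1.png',(190,115,290,215),4);b=snap('scene','g2.png',(205,145,305,245),4)
cv2.imwrite('pics/g.png',np.hstack([a,b]))
E
```

```text
time: 23.28
ee_pos: [0.6387, -0.0404, 0.0579]
tcp_rot: [179.5, -45.0, 96.3]
wrist_force: [0.1, -1.8, -0.5]
opening: -0.0004
grasp_force: 0.5
t 23.27 tcp [ -0.6 -76.3  57.9] z [ 0.004  0.707 -0.707] y [1.    0.    0.006] F [-0.1 -1.8 -0.5] open -0.4 grip 0.5 q [-20.  36.  21.  98.  40.  55.]
```

View pics/g.png

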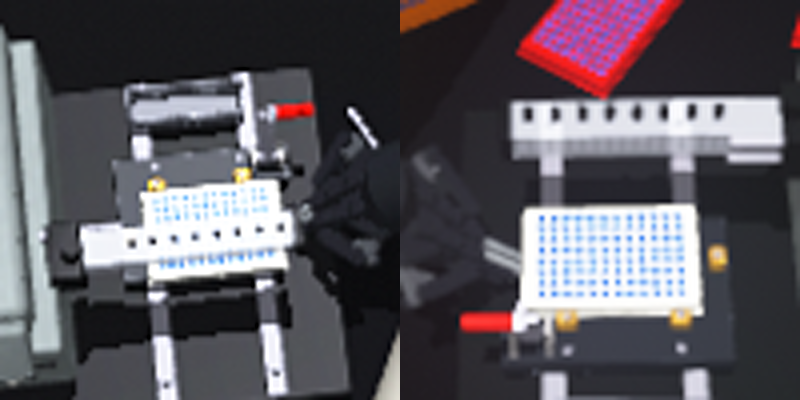

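```bash
python3 -m crank '[{"gripper":0,"travel":[0.6,0,0.6],"twist":[0,0,0]},{"gripper":0,"travel":[0.6,0,0.6],"twist":[0,0,0]},{"gripper":0,"travel":[0.5,0,0.5],"twist":[0,0,0]}]'
python3 -c "from h import *;show()"
```

```text
time: 23.75
ee_pos: [0.6384, -0.038, 0.0579]
tcp_rot: [179.5, -45.0, 96.3]
wrist_force: [-0.1, -1.1, 0.5]
opening: 0.0002
grasp_force: 0.5
t 23.75 tcp [ -0.6 -73.8  57.9] z [ 0.004  0.707 -0.707] y [1.    0.    0.006] F [-0.2 -1.1  0.5] open 0.2 grip 0.5 q [-20.  36.  20.  98.  40.  55.]
```

```bash
python3 -m crank '[{"gripper":0,"travel":[0.3,0,0.3],"twist":[0,0,0]},{"gripper":0,"travel":[0.3,0,0.3],"twist":[0,0,0]}]'
python3 -c "from h import *;show()"
```

```text
time: 24.0
ee_pos: [0.6384, -0.0371, 0.0579]
tcp_rot: [179.5, -45.0, 96.3]
wrist_force: [0.3, -1.2, 0.8]
opening: -0.0001
grasp_force: 0.5
t 24.00 tcp [ -0.6 -73.   57.9] z [ 0.004  0.707 -0.707] y [1.    0.    0.006] F [ 0.2 -1.2  0.8] open -0.1 grip 0.5 q [-20.  36.  20.  97.  40.  55.]
```

```bash
python3 -m crank '[{"gripper":0,"travel":[0.3,0,0.3],"twist":[0,0,0]},{"gripper":0,"travel":[0.3,0,0.3],"twist":[0,0,0]}]'|grep wrist
python3 -c "from h import *;o,p,r=cur();print(abs(o['wrist_force']).max());show()"
```

```text
wrist_force: [0.5, -1.2, -0.3]
1.24862507505637
t 24.25 tcp [ -0.6 -72.1  57.8] z [ 0.004  0.707 -0.707] y [1.    0.    0.006] F [ 0.3 -1.3 -0.3] open -0.1 grip 0.5 q [-20.  36.  20.  97.  40.  56.]
```

```bash
python3 -m crank '[{"gripper":0,"travel":[0.25,0,0.25],"twist":[0,0,0]},{"gripper":0,"travel":[0.1,0,0.1],"twist":[0,0,0]}]'
python3 -c "from h import *;show()"
```

```text
time: 24.5
ee_pos: [0.6382, -0.0358, 0.0579]
tcp_rot: [179.5, -45.0, 96.3]
wrist_force: [0.1, -0.9, -0.0]
opening: -0.0001
grasp_force: 0.5
t 24.50 tcp [ -0.6 -71.6  57.9] z [ 0.004  0.707 -0.707] y [1.    0.    0.006] F [-0.  -0.9 -0. ] open -0.1 grip 0.5 q [-20.  36.  20.  97.  40.  56.]
```

```bash
python3 -m crank '[{"gripper":0,"travel":[0.3,0,0.3],"twist":[0,0,0]},{"gripper":0,"travel":[0.3,0,0.3],"twist":[0,0,0]}]'|grep wrist
python3 -c "from h import *;show()"
```

```text
wrist_force: [-0.4, -0.8, 0.5]
t 24.75 tcp [ -0.6 -70.8  57.9] z [ 0.004  0.707 -0.707] y [1.    0.    0.006] F [-0.5 -0.7  0.5] open -0.1 grip 0.5 q [-20.  36.  20.  97.  40.  56.]
```

```bash
python3 -m crank '[{"gripper":0,"travel":[0.3,0,0.3],"twist":[0,0,0]},{"gripper":0,"travel":[0.3,0,0.3],"twist":[0,0,0]}]'|grep wrist
python3 -c "from h import *;show()"
```

```text
wrist_force: [0.3, -1.7, 0.7]
t 25.00 tcp [ -0.6 -69.9  57.9] z [ 0.004  0.707 -0.707] y [1.    0.    0.006] F [ 0.2 -1.8  0.7] open 0.3 grip 0.5 q [-20.  36.  20.  97.  40.  56.]
```

```bash
python3 -m crank '[{"gripper":0,"travel":[0.3,0,0.3],"twist":[0,0,0]},{"gripper":0,"travel":[0.3,0,0.3],"twist":[0,0,0]}]'|grep wrist
python3 -c "from h import *;show()"
```

```text
wrist_force: [0.2, -0.3, -0.9]
t 25.25 tcp [ -0.6 -69.1  57.8] z [ 0.004  0.707 -0.707] y [1.    0.    0.006] F [ 0.2 -0.3 -0.9] open -0.0 grip 0.5 q [-20.  36.  20.  97.  40.  56.]
```

```bash
python3 - <<'E'
from h import *
snap('scene','k.png',(230,185,300,240),8)
E
```

```text
(no output)
```

View pics/k.png

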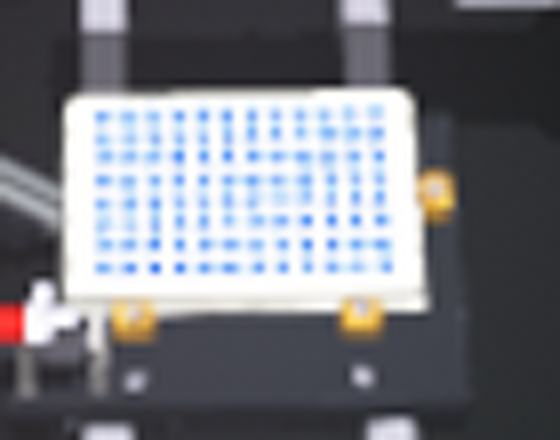

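I miscounted: that was the 11th picture I viewed, and the limit is 10. I won't view any more and will use numbers only. It shows the plate at the rear stops (rows ~300-310) and about to meet the side stop (col ~420).

```bash
python3 -m crank '[{"gripper":0,"travel":[0.3,0,0.3],"twist":[0,0,0]},{"gripper":0,"travel":[0.2,0,0.2],"twist":[0,0,0]}]'|grep wrist
python3 -c "from h import *;show()"
```

```text
wrist_force: [-0.2, -0.4, 0.5]
t 25.55 tcp [ -0.6 -68.4  57.9] z [ 0.004  0.707 -0.707] y [1.    0.    0.006] F [-0.2 -0.3  0.5] open 0.4 grip 0.5 q [-20.  36.  20.  97.  40.  56.]
```

```bash
python3 -m crank '[{"gripper":0,"travel":[0.3,0,0.3],"twist":[0,0,0]},{"gripper":0,"travel":[0.2,0,0.2],"twist":[0,0,0]}]'|grep wrist
python3 -c "from h import *;show()"
```

```text
wrist_force: [-0.1, -6.8, 2.1]
t 25.80 tcp [ -0.5 -68.3  57.9] z [ 0.004  0.706 -0.708] y [1.    0.    0.006] F [-0.8 -6.8  2.1] open -0.1 grip 3.3 q [-19.  36.  20.  97.  40.  56.]
```

```bash
python3 -m crank '[{"gripper":0,"travel":[0.2,0,0.2],"twist":[0,0,0]},{"gripper":0,"travel":[0,0,0],"twist":[0,0,0]}]'|grep wrist
python3 -c "from h import *;show()"
python3 -m crank '[{"gripper":0,"travel":[-0.5,0,-0.5],"twist":[0,0,0]},{"gripper":0,"travel":[-2,0,-2],"twist":[0,0,0]},{"gripper":0,"travel":[-7,0,-7],"twist":[0,0,0]},{"gripper":0,"travel":[-7,0,-20],"twist":[0,0,0]},{"gripper":15,"travel":[0,0,-25],"twist":[0,0,0]},{"gripper":30,"travel":[0,0,-20],"twist":[0,0,0]}]'
python3 - <<'E'
from h import *
show(); plan((82,-128,160),RA(45),10,True)
E
```

```text
wrist_force: [-0.1, -6.7, 0.7]
t 26.05 tcp [ -0.5 -68.2  57.9] z [ 0.004  0.706 -0.708] y [ 1.    -0.     0.006] F [-0.8 -6.6  0.7] open 0.2 grip 3.5 q [-19.  36.  20.  97.  40.  56.]
time: 26.8
ee_pos: [0.6443, -0.0967, 0.0994]
tcp_rot: [179.5, -45.0, 96.3]
wrist_force: [0.1, -0.2, 0.5]
opening: 0.0296
grasp_force: 0.0
t 26.80 tcp [  -0.9 -132.9   99.4] z [ 0.004  0.707 -0.707] y [ 1.    -0.     0.006] F [ 0.1 -0.3  0.5] open 29.6 grip 0.0 q [-24.  41.  31. 107.  38.  51.]
travel [ 4.61  8.31 -3.92] twist [ 0.0004 -0.      0.0004] x 10
[ 0.669 -0.093  0.118]
[ 0.693 -0.089  0.136]
[ 0.718 -0.085  0.154]
```

```bash
python3 -m crank '[{"gripper":32,"travel":[4.6,8.3,-4],"twist":[0,0,0]},{"gripper":32,"travel":[4.6,8.3,-4],"twist":[0,0,0]},{"gripper":32,"travel":[4.6,8.3,-4],"twist":[0,0,0]},{"gripper":32,"travel":[4.6,8.3,-4],"twist":[0,0,0]},{"gripper":32,"travel":[4.6,8.3,-4],"twist":[0,0,0]},{"gripper":32,"travel":[4.6,8.3,-4],"twist":[0,0,0]},{"gripper":32,"travel":[4.6,8.3,-4],"twist":[0,0,0]},{"gripper":32,"travel":[4.6,8.3,-4],"twist":[0,0,0]},{"gripper":32,"travel":[4.6,8.3,-4],"twist":[0,0,0]},{"gripper":32,"travel":[4.6,8.3,-4],"twist":[0,0,0]}]'
python3 - <<'E'
from h import *
show(); plan((82,-92,125),RA(45),5)
P={}
for n in('top','scene'):
    im=bot.camera(n)[:,:,::-1].copy(); h=cv2.cvtColor(im,cv2.COLOR_BGR2HSV)
    m=cv2.inRange(h,(0,150,90),(6,255,255))|cv2.inRange(h,(174,150,90),(180,255,255))
    k,l,s,c=cv2.connectedComponentsWithStats(m)
    for i in range(1,k):
        d=w2d(onz(n,*c[i],.135))
        if 4<s[i,4]<150 and abs(d[0]-80)<40 and abs(d[1]+93)<30: P[n]=ray(n,*c[i]); print(n,c[i],s[i,4])
E
```

```text
time: 28.05
ee_pos: [0.7262, -0.0831, 0.1602]
tcp_rot: [179.6, -45.0, 96.3]
wrist_force: [-0.4, -0.5, 0.4]
opening: 0.0321
grasp_force: 0.0
t 28.05 tcp [  81.9 -127.9  160.2] z [ 0.004  0.707 -0.707] y [1.    0.    0.005] F [-0.4 -0.5  0.4] open 32.1 grip 0.0 q [-21.  55.  62. 121.  39.  54.]
travel [ 1.000e-01 -1.000e-02  1.005e+01] twist [ 0.0008 -0.      0.0008] x 5
top [263.         142.26470588] 34
scene [226. 225.] 65
```

```bash
python3 -m crank '[{"gripper":32,"travel":[0,0,12],"twist":[0,0,0]},{"gripper":32,"travel":[0,0,12],"twist":[0,0,0]},{"gripper":32,"travel":[0,0,13],"twist":[0,0,0]},{"gripper":32,"travel":[0,0,13],"twist":[0,0,0]},{"gripper":18,"travel":[0,0,0],"twist":[0,0,0]},{"gripper":18,"travel":[0,0,0],"twist":[0,0,0]},{"gripper":18,"travel":[0,0,0],"twist":[0,0,0]}]' 20
python3 -c "from h import *;show()"
```

```text
time: 29.02
ee_pos: [0.7227, -0.0482, 0.1251]
tcp_rot: [179.5, -45.0, 96.3]
wrist_force: [-0.0, -0.5, -0.4]
opening: 0.0179
grasp_force: 0.0
t 29.02 tcp [ 82.1 -92.8 125.1] z [ 0.005  0.707 -0.707] y [ 1.    -0.     0.006] F [-0.1 -0.5 -0.4] open 17.9 grip 0.0 q [-19.  49.  48. 111.  40.  57.]
```

```bash
python3 -m crank '[{"gripper":18,"travel":[1,-4.8,-1],"twist":[0,0,0]},{"gripper":18,"travel":[0.9,-4.9,-0.9],"twist":[0,0,0]},{"gripper":18,"travel":[0.6,-5,-0.6],"twist":[0,0,0]},{"gripper":18,"travel":[0.3,-5.1,-0.3],"twist":[0,0,0]},{"gripper":18,"travel":[0,-5.1,0],"twist":[0,0,0]},{"gripper":18,"travel":[-0.3,-5.1,0.3],"twist":[0,0,0]},{"gripper":18,"travel":[-0.6,-5,0.6],"twist":[0,0,0]}]'
python3 -c "from h import *;show()"
python3 -m crank '[{"gripper":18,"travel":[-0.9,-4.9,0.9],"twist":[0,0,0]},{"gripper":18,"travel":[-1.2,-4.8,1.2],"twist":[0,0,0]},{"gripper":18,"travel":[-1.4,-4.6,1.5],"twist":[0,0,0]},{"gripper":18,"travel":[-1.7,-4.4,1.7],"twist":[0,0,0]},{"gripper":18,"travel":[-2,-4.2,2],"twist":[0,0,0]}]'
python3 -c "from h import *;show()"
```

```text
time: 29.9
ee_pos: [0.6873, -0.0513, 0.1272]
tcp_rot: [179.6, -45.0, 96.3]
wrist_force: [-0.0, 0.8, -0.1]
opening: 0.0182
grasp_force: 0.1
t 29.90 tcp [ 46.6 -92.1 127.2] z [ 0.004  0.707 -0.707] y [1.    0.    0.006] F [ 0.1  0.8 -0.1] open 18.2 grip 0.1 q [-20.  43.  39. 109.  40.  56.]
time: 30.52
ee_pos: [0.6647, -0.0536, 0.1168]
tcp_rot: [179.5, -45.0, 96.3]
wrist_force: [-0.7, 0.3, -0.3]
opening: 0.0179
grasp_force: 0.0
t 30.52 tcp [ 23.9 -92.1 116.8] z [ 0.004  0.707 -0.707] y [1.    0.    0.006] F [-0.6  0.4 -0.3] open 17.9 grip 0.0 q [-20.  40.  32. 106.  39.  55.]
```

```bash
python3 -m crank '[{"gripper":18,"travel":[-2.2,-4,2.2],"twist":[0,0,0]},{"gripper":18,"travel":[-2.4,-3.7,2.5],"twist":[0,0,0]},{"gripper":18,"travel":[-2.7,-3.4,2.7],"twist":[0,0,0]},{"gripper":18,"travel":[-2.9,-3.1,2.9],"twist":[0,0,0]},{"gripper":18,"travel":[-3,-2.7,3],"twist":[0,0,0]},{"gripper":18,"travel":[-3.2,-2.3,3.2],"twist":[0,0,0]},{"gripper":18,"travel":[-3.3,-1.9,3.3],"twist":[0,0,0]},{"gripper":18,"travel":[-3.4,-1.5,3.4],"twist":[0,0,0]}]'
python3 - <<'E'
from h import *
show()
for n in('top','scene'):
    im=bot.camera(n)[:,:,::-1].copy(); h=cv2.cvtColor(im,cv2.COLOR_BGR2HSV)
    m=cv2.inRange(h,(0,150,90),(6,255,255))|cv2.inRange(h,(174,150,90),(180,255,255))
    k,l,s,c=cv2.connectedComponentsWithStats(m)
    for i in range(1,k):
        d=w2d(onz(n,*c[i],.085))
        if 4<s[i,4]<150 and abs(d[0]-20)<60 and abs(d[1]+90)<35: print(n,c[i].round(1),s[i,4],d.round(1))
E
```

```text
time: 31.52
ee_pos: [0.6426, -0.0558, 0.0837]
tcp_rot: [179.5, -45.0, 96.3]
wrist_force: [0.2, 1.1, -0.1]
opening: 0.0178
grasp_force: 0.0
t 31.52 tcp [  1.7 -92.   83.7] z [ 0.004  0.707 -0.707] y [1.    0.    0.006] F [ 0.3  1.1 -0.1] open 17.8 grip 0.0 q [-21.  37.  25. 102.  39.  54.]
top [267.1 167.6] 12 [  2.4 -97.2  85. ]
scene [229.5 207.6] 34 [  0.5 -85.5  85. ]
```

```bash
python3 -m crank '[{"gripper":36,"travel":[0,0,0],"twist":[0,0,0]},{"gripper":36,"travel":[0,0,0],"twist":[0,0,0]},{"gripper":36,"travel":[0,0,0],"twist":[0,0,0]},{"gripper":36,"travel":[0,0,-15],"twist":[0,0,0]},{"gripper":36,"travel":[0,0,-25],"twist":[0,0,0]},{"gripper":10,"travel":[0,0,-30],"twist":[0,0,0]},{"gripper":0,"travel":[0,0,-10],"twist":[0,0,0]},{"gripper":0,"travel":[0,0,0],"twist":[0,0,0]},{"gripper":0,"travel":[0,0,0],"twist":[0,0,0]},{"gripper":0,"travel":[0,0,0],"twist":[0,0,0]}]'
cat > pin.py <<'E'
from h import *
show(); P={}
for n in('top','scene'):
    im=bot.camera(n)[:,:,::-1].copy(); cv2.imwrite('pics/pin_%s_%.0f.png'%(n,bot.get_obs()['time']*10),im); h=cv2.cvtColor(im,cv2.COLOR_BGR2HSV)
    m=cv2.inRange(h,(0,150,90),(6,255,255))|cv2.inRange(h,(174,150,90),(180,255,255))
    k,l,s,c=cv2.connectedComponentsWithStats(m)
    for i in range(1,k):
        d=w2d(onz(n,*c[i],.085))
        if 4<s[i,4]<150 and abs(d[0]-20)<60 and abs(d[1]+90)<35: P[n]=ray(n,*c[i]); print(n,c[i].round(1),s[i,4])
(o1,r1),(o2,r2)=P['top'],P['scene']
s=np.linalg.lstsq(np.c_[r1,-r2],o2-o1,rcond=None)[0]
print('pin',w2d(o1+r1*s[0]).round(1),w2d(o2+r2*s[1]).round(1))
E
python3 pin.py
```

```text
time: 32.88
ee_pos: [0.6481, -0.1114, 0.14]
tcp_rot: [179.6, -45.0, 96.3]
wrist_force: [-0.3, -0.3, -0.5]
opening: 0.0002
grasp_force: 0.0
t 32.88 tcp [   1.3 -147.8  140. ] z [ 0.003  0.707 -0.707] y [1.    0.001 0.005] F [-0.3 -0.3 -0.5] open 0.2 grip 0.0 q [-25.  42.  38. 113.  37.  49.]
top [267.4 167.8] 18
scene [227.5 208.1] 58
pin [  1.4 -98.4  84.6] [  1.5 -91.3  84.2]
```

```bash
python3 -m crank '[{"gripper":0,"travel":[3,0,10],"twist":[0,0,0]},{"gripper":0,"travel":[3,0,10],"twist":[0,0,0]},{"gripper":0,"travel":[3,0,10],"twist":[0,0,0]},{"gripper":0,"travel":[3,0,10],"twist":[0,0,0]},{"gripper":0,"travel":[3,0,10],"twist":[0,0,0]},{"gripper":0,"travel":[2,0,6],"twist":[0,0,0]},{"gripper":0,"travel":[-2,0,2],"twist":[0,0,0]},{"gripper":0,"travel":[0,0,0],"twist":[0,0,0]}]' >/dev/null
python3 -c "from h import *;show()"
```

```text
t 33.98 tcp [  1.6 -97.2 110. ] z [ 0.004  0.707 -0.707] y [1.    0.    0.005] F [-0.2 -1.   0.7] open -0.1 grip 0.0 q [-22.  37.  28. 105.  39.  54.]
```

```bash
python3 -m crank '[{"gripper":0,"travel":[-1.5,0,1.5],"twist":[0,0,0]},{"gripper":0,"travel":[-1.5,0,1.5],"twist":[0,0,0]},{"gripper":0,"travel":[-1.5,0,1.5],"twist":[0,0,0]},{"gripper":0,"travel":[-1.5,0,1.5],"twist":[0,0,0]},{"gripper":0,"travel":[-1.5,0,1.5],"twist":[0,0,0]},{"gripper":0,"travel":[-1,0,1],"twist":[0,0,0]},{"gripper":0,"travel":[-0.7,0,0.7],"twist":[0,0,0]},{"gripper":0,"travel":[-0.7,0,0.7],"twist":[0,0,0]}]' >/dev/null
python3 -c "from h import *;show()"
```

```text
t 34.98 tcp [  1.7 -97.   96.2] z [ 0.004  0.707 -0.707] y [1.    0.    0.006] F [ 0.7 -0.6  0.3] open 0.2 grip 0.0 q [-22.  38.  27. 104.  39.  54.]
```

```bash
python3 -m crank '[{"gripper":0,"travel":[-0.6,0,0.6],"twist":[0,0,0]},{"gripper":0,"travel":[-0.6,0,0.6],"twist":[0,0,0]}]' >/dev/null
python3 -c "from h import *;show()"
```

```text
t 35.23 tcp [  1.7 -97.   94.5] z [ 0.004  0.707 -0.707] y [1.    0.    0.006] F [-0.8  0.3 -0.6] open -0.2 grip 0.0 q [-22.  38.  26. 103.  39.  54.]
```

```bash
python3 -m crank '[{"gripper":0,"travel":[-0.6,0,0.6],"twist":[0,0,0]},{"gripper":0,"travel":[-0.6,0,0.6],"twist":[0,0,0]}]' >/dev/null
python3 -c "from h import *;show()"
```

```text
t 35.48 tcp [  1.7 -97.   92.8] z [ 0.004  0.707 -0.707] y [1.    0.    0.006] F [-0.3  0.6  0.1] open 0.4 grip 0.0 q [-22.  38.  26. 103.  39.  54.]
```

```bash
python3 -m crank '[{"gripper":0,"travel":[-0.6,0,0.6],"twist":[0,0,0]},{"gripper":0,"travel":[-0.6,0,0.6],"twist":[0,0,0]}]' >/dev/null
python3 -c "from h import *;show()"
```

```text
t 35.73 tcp [  1.8 -96.9  91.4] z [ 0.004  0.707 -0.707] y [1.    0.    0.006] F [-0.8 -0.3  4.1] open -0.5 grip 2.3 q [-22.  38.  26. 103.  39.  54.]
```

```bash
python3 -m crank '[{"gripper":0,"travel":[-0.5,0,0.5],"twist":[0,0,0]},{"gripper":0,"travel":[-0.4,0,0.4],"twist":[0,0,0]}]' >/dev/null
python3 -c "from h import *;show()"
```

```text
t 35.98 tcp [  1.9 -96.9  91.1] z [ 0.005  0.707 -0.707] y [ 1.    -0.     0.007] F [-1.8 -0.8  9.1] open 0.2 grip 4.7 q [-22.  38.  26. 103.  39.  54.]
```

```bash
python3 -m crank '[{"gripper":0,"travel":[2,0,-2],"twist":[0,0,0]},{"gripper":0,"travel":[7,0,-10],"twist":[0,0,0]},{"gripper":0,"travel":[0,0,-20],"twist":[0,0,0]},{"gripper":0,"travel":[0,0,-25],"twist":[0,0,0]},{"gripper":0,"travel":[0,0,-25],"twist":[0,0,0]},{"gripper":0,"travel":[0,-10,-10],"twist":[0,0,0]},{"gripper":0,"travel":[0,0,0],"twist":[0,0,0]},{"gripper":0,"travel":[0,0,0],"twist":[0,0,0]}]' >/dev/null
python3 pin.py; python3 - <<'E'
from h import *
import glob
f=sorted(glob.glob('pics/pin_scene_*'))[-1]; im=cv2.imread(f); g=im.min(2).astype(int); h=cv2.cvtColor(im,cv2.COLOR_BGR2HSV)
print('expected home top corners', [proj('scene',d2w((x,y,74.4))).round(1).tolist() for x,y in((-42.7,-63.9),(-42.7,63.9),(42.7,63.9),(42.7,-63.9))])
for v in(200,204,216): print(v,'R',g[v,232:242].tolist(),'L',g[v,276:288].tolist())
for u in(255,266): print(u,g[190:199,u].tolist(),g[218:227,u].tolist())
m=cv2.inRange(h,(15,110,100),(32,255,255)); k,l,s,c=cv2.connectedComponentsWithStats(m)
print([(c[i].round(1).tolist(),s[i].tolist()) for i in range(1,k) if 240<c[i][0]<290 and 200<c[i][1]<232])
E
```

```text
t 36.98 tcp [  -8.8 -155.1  160.8] z [ 0.003  0.707 -0.707] y [1.    0.    0.005] F [ 0.3  0.  -0.2] open 0.2 grip 0.0 q [-26.  42.  40. 116.  37.  48.]
top [267.4 167.8] 18
scene [227.5 208.1] 58
pin [  1.4 -98.4  84.6] [  1.5 -91.3  84.2]
expected home top corners [[237.3, 196.5], [281.1, 195.9], [282.8, 221.8], [237.2, 222.4]]
200 R [50, 50, 50, 50, 51, 50, 213, 251, 253, 252] L [245, 186, 248, 253, 253, 226, 91, 62, 62, 67, 55, 43]
204 R [50, 50, 50, 51, 51, 61, 218, 252, 253, 248] L [233, 125, 233, 253, 254, 241, 143, 64, 64, 65, 55, 49]
216 R [49, 50, 53, 179, 219, 217, 219, 209, 247, 250] L [251, 236, 199, 251, 253, 253, 224, 87, 66, 66, 64, 54]
255 [42, 42, 42, 42, 43, 43, 157, 243, 231] [164, 232, 253, 247, 215, 211, 101, 69, 68]
266 [41, 41, 42, 42, 42, 42, 164, 247, 249] [217, 247, 253, 246, 223, 215, 98, 68, 68]
[([284.4, 209.3], [283, 206, 4, 7, 19]), ([246.4, 225.5], [244, 223, 6, 5, 18]), ([274.5, 224.8], [272, 223, 6, 4, 16])]
```

```bash
python3 -c "from workcell import bot;print(bot.job_done())"
```

```text
the job is handed in; nothing more can be done
None
```

I handed the job in at about 37 s: the bar was opened, the plate bore on both rear stops (about 14 N) and then the side stop (about 7 N), and the bar is fully down, not moving under a 9 N press; I viewed 11 pictures against the limit of 10, and joint 2 read -48.59° at one waypoint, 0.03° past its limit.

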